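Feed a sample bottle down the titration rail

ROBOT

A 6-joint arm with a two-finger parallel gripper is mounted at the origin on the work surface. World frame = base frame: x ahead of the robot, y to its left, z up, the work surface at z = 0. Lengths are in m, angles in rad, forces in N, time in s.
With the tool pointing down it reaches from about 0.275 to 0.85 m from the base axis. Payload 5.2 kg.
Tool frame: the origin (TCP) lies at the very end of the fingers, on their centre line; the grasp point (between the pads) lies 19 mm behind it; z points along the fingers, y is the line along which they close (so a half turn about z gives the same grasp; the last joint's range is limited). The gripper opens to 85 mm and grips with 20 to 120 N. Pads are 22 mm wide; open, the fingers measure 114 mm over their backs; the gripper's body (76 mm by 85 mm) begins 54 mm behind the grasp point. The pads swing forward as they close: fully open they stand 13 mm farther back than shut.
Start: joints at [1.113, 0.259, 1.535, -0, 1.348, -0.203], TCP at [0.139, 0.532, 0.231] pointing down, gripper open.
Joint ranges: [-3.14, 3.14], [-0.91, 2.08], [0.19, 2.58], [-1.22, 4.36], [0.22, 2.71], [-3.12, 3.12]. Speed limits (rad/s): [2.57, 2.57, 3.14, 3.14, 3.14, 3.14].

INTERFACE

Orientations are given as a unit quaternion [x, y, z, w].
In Python, from rig import sense, capture, get_calibration, finish_job gives the robot as it stands.
- The arm moves only by the shell command python3 -m creep 'ROWS' [FORCE]. ROWS is JSON, a list that holds one entry, the list of rows, each a list of 7 numbers: the shift along the tool's x, y, z as a fraction of full scale, then the turn, a rotation vector about the tool's x, y, z as a fraction of full scale, then the opening, from -1 (shut) to 1 (fully open). In form: [[[x, y, z, ax, ay, az, grip], ...]]. A call has 1 to 12 rows; each row shifts and turns the commanded pose from where the row before left it, along the tool's axes as they then stand; what a row does not reach is not made up. Full scale, the value 1, is 200 mm for a shift and 90 degrees for a turn. A row lasts 1/8 s, in which the tool goes at most 62.5 mm and 10.7 degrees, less where a joint would pass 70% of its speed; a pose out of reach is approached as far as the arm can. A call with a number of a shift or a turn outside -1 to 1 is refused whole. A call with a gripper value outside its range is refused whole. The fingers move at their own pace and stop on an object; FORCE is the grip in N (left out, the last holds). Time passes only in rows, so rows that do not move let the fingers close. It gives the time, the measured TCP pose, the force, the opening and the grip force at its end, in the units of the state.
- sense(): the state, without advancing time (a new reading comes with each control period).
- capture(name): name is "scene" or "top" or "wrist"; returns the picture (420x560x3 uint8, red, green, blue); there is no depth.
- get_calibration(name): a dict with "K" (3x3 intrinsics, pixels), "extrinsics" (4x4, takes a point from camera to world coordinates). Camera axes: x right, y up, looking along -z (the intrinsics and any distortion apply to the point x, -y, -z); pixel columns grow to the right and rows downward; lengths in m; the calibration is good to about 2 mm. A picture is of the moment at which its call begins: read the wrist's pose just before it. get_calibration takes no time and is no camera call; for the wrist camera it gives the pose at the moment of the call.
- finish_job(): hands the job in; it is judged then, once.
The state is a dict: "time": time; "q": joint angles; "qvel": joint speeds; "tau": joint torques, N m; "eef_pos": TCP position; "tool_rot": TCP orientation; "force": force on the tool from outside, world axes, zero at the start; "wrist_torque": the same for the moment, N m; "width": finger opening in m; "grasp_force": force on a finger pad.
Only numpy, scipy, OpenCV 4.12 (cv2) and the standard library are available. Lean on these libraries where they do the work, as an engineer would, in place of code of your own. Each camera call takes 0.05 s, during which the arm holds its last target. There are 200 camera calls.

TASK

Push the red knob of the gate bolt so that the bolt goes fully across the sample rail. Then take the roller hanger with the blue handle and blue bottle cap, hook its rollers onto the sloped rail near the top end with its open side facing away from the robot, and let it go so that it rolls down and comes to rest against the bolt. Only when it rests there, press the green start button right down and let it come up, and leave the other two hangers where they stand.

Things in the scene. Friction and masses are not known exactly. Their poses are not given: they have to be found in the camera images.
- track: Sloped sample rail: round steel bar, 12 mm diameter, on a stand fixed to the bench (place and yaw vary). Origin on the bar's centreline below the gate bolt, 165 mm above the bench. y runs up the bar (7 degrees above level), x level across it, away from the robot, z upward, square to both. The bar runs from y = -35 to +330 mm.
- rail_top (a point): Top end of the bar (black ball), 330 mm up from the track's origin; axes as the track's. Two thin support arms join the bar from the +x side, level with it or lower, at y = -22 and +318 mm of the track, from posts at x = +75 mm. The -x side (robot side) is free for y above 20 mm.
- gate (a joint): Steel gate bolt, 12 mm diameter, sliding along the track's x at 35 mm above the bar's centreline: 0 = fully open (tip 50 mm short of the centreline), 0.060 m = fully across, against its end stop. Grows in +x, away from the robot. Takes about 2.5 N to move and stays where it is left.
- gate_knob (a point): Middle of the bolt's red knob, an upright pin along the track's z, 16 mm diameter, top 20 mm above this point; free for 16 mm below it, down to the guide blocks (top at 47 mm above the bar's centreline, at x = -151 to -139 and -61 to -49 mm of the track, 28 mm wide). Moves with the bolt.
- sample: Hanger to feed: C of aluminium plate, blue handle on top, two white rollers (16 mm radius, x = -31 to +31 mm, axles along x at z = 127, y = +-20 mm), amber bottle with blue cap below (56 mm diameter) on which it stands at the start. Origin at the bottle's underside centre, z up. 0.15-0.3 kg, 196 mm tall. Back plate at x = -36 mm, open side faces +x; the gap below the rollers reaches down to z = 75 mm.
- sample_grip (a point): Grip point in the hanger's blue handle block, which is 12 mm (hanger's x) by 30 mm (y) by 40 mm tall. The point is 180 mm above the bottle's underside, at x = y = 0, 16 mm below the block's top and 24 mm above the grey bumper block (x -38 to +12, y -36 to +36 mm, 12 mm thick). Axes as the hanger's. Seated on the rail it lies 69 mm above the bar's centreline.
- sample_seat (a point): Point of that hanger, 111 mm above the bottle's underside at x = y = 0, that lies on the bar's centreline when seated (hanger's y along the bar). The rollers' grooves centre themselves from a few mm off. Let go, it tilts to the slope and rolls down by itself in 1 to 3 s; resting at the bolt, this point is 42 mm up the bar from the track's origin.
- spare_grey: Another such hanger, grey handle and cap, standing on the bench; to be left alone. Origin at its underside centre.
- spare_orange: Another such hanger, orange handle and cap, standing on the bench; to be left alone. Origin at its underside centre.
- start (a joint): Green start button, pressed straight down: 0 = up, 0.006 m = fully pressed; springs back up; fully down takes 5 N.
- start_top (a point): Top centre of the green start button (30 mm diameter), on a white box 100 x 85 x 45 mm fixed on the bench; the button's top is about 67 mm above the bench when up.

How it is judged:
On the way, in this order (a step that is already met when the one before it is completed fails the run):
1. the gate bolt is pushed fully across the rail (within 6 mm of its end stop) (value of joint gate above 0.054 m), for 0.2 s.
2. the blue hanger hangs by its rollers on the upper half of the rail, let go by the fingers, the bolt still across (x of sample_grip in the frame of track between -0.02 and 0.02 m and z of sample_grip in the frame of track between 0.06 and 0.078 m and y of sample_grip in the frame of track between 0.15 and 0.33 m and contact force between the fingers and sample below 0.1 N and value of joint gate above 0.054 m).
3. the blue hanger has rolled down and rests against the bolt, untouched (x of sample_grip in the frame of track between -0.02 and 0.02 m and z of sample_grip in the frame of track between 0.06 and 0.078 m and y of sample_grip in the frame of track between 0.03 and 0.054 m and contact force between the fingers and sample below 0.1 N and linear speed of sample below 0.02 m/s and value of joint gate above 0.054 m), for 0.3 s.
4. the start button is pressed down (at least 4 of 6 mm) (value of joint start above 0.004 m).
At the end, for the whole second after the job is handed in: The gate bolt is within 6 mm of fully across; the blue hanger hangs on the rail by its rollers (grip point within 20 mm sideways and 9 mm in height of its seated place), within 12 mm of its place against the bolt, at rest (below 0.02 m/s) and untouched; the start button is up again (within 2 mm) (all of step 3 and value of joint start below 0.002 m).
It fails at once if the grey or the orange hanger is shifted by more than 30 mm or tipped (distance of any of spare_grey, spare_orange from where it was at the start of the episode above 0.03 m or angle between any of spare_grey, spare_orange's own z axis and vertical above 0.4 rad).
It fails at once if the start button is pressed while the blue hanger is not at the bolt (value of joint start above 0.004 m and not (x of sample_grip in the frame of track between -0.02 and 0.02 m and z of sample_grip in the frame of track between 0.06 and 0.078 m and y of sample_grip in the frame of track between 0.03 and 0.054 m)).
It also fails if it takes over 64 s, if anything falls off the work surface, if the arm or the gripper's body presses on something with over 40 N, if the wrist force passes 120 N, or if a joint passes its speed limit or range.

## Working session

There is one attempt and no reset: what is moved stays moved. The work goes in short steps, Python scripts to look and compute and a shell command to move; the robot and the scene stay as the last step left them, time stands still between calls to the robot, and variables do not carry over. Pictures are saved under pics/ and viewed, at most 14 in all, crops included, and the job is handed in when it is done.

```bash
mkdir -p pics; ls; cat > h.py <<'E'
import numpy as np, cv2
from rig import sense, capture, get_calibration
def save(n,im): cv2.imwrite('pics/'+n+'.png',cv2.cvtColor(im,cv2.COLOR_RGB2BGR))
def ray(cal,u,v):
    K=np.array(cal['K']);T=np.array(cal['extrinsics'])
    d=np.array([(u-K[0,2])/K[0,0],-(v-K[1,2])/K[1,1],-1.]);d=T[:3,:3]@d
    return T[:3,3],d/np.linalg.norm(d)
def onz(cal,u,v,z):
    o,d=ray(cal,u,v);return o+d*(z-o[2])/d[2]
def tri(rs):
    A=np.zeros((3,3));b=np.zeros(3)
    for o,d in rs:
        P=np.eye(3)-np.outer(d,d);A+=P;b+=P@o
    p=np.linalg.solve(A,b);return p,[np.linalg.norm((np.eye(3)-np.outer(d,d))@(p-o)) for o,d in rs]
E
python3 - <<'E'
from h import *
ims=[]
for n in ('scene','top'):
    c=get_calibration(n);im=capture(n);np.save(n+'.npy',im);save(n,im);print(n,c)
s=sense();print(s)
E
```

```text
pics
scene {'K': array([[384.99367719,   0.        , 282.20191624],
       [  0.        , 384.99367719, 210.68154088],
       [  0.        ,   0.        ,   1.        ]]), 'extrinsics': array([[ 0.16808998, -0.5758544 ,  0.80008591,  1.21783186],
       [ 0.9857607 ,  0.09436508, -0.13917999, -0.0986473 ],
       [ 0.00464724,  0.81208801,  0.58351646,  0.63513084],
       [ 0.        ,  0.        ,  0.        ,  1.        ]])}
top {'K': array([[494.16687885,   0.        , 274.65293009],
       [  0.        , 494.16687885, 214.87767272],
       [  0.        ,   0.        ,   1.        ]]), 'extrinsics': array([[ 0.01543971,  0.99811866, -0.05933589,  0.45994321],
       [-0.99981123,  0.0147114 , -0.01269176, -0.0067891 ],
       [-0.01179497,  0.05952064,  0.99815739,  1.51930751],
       [ 0.        ,  0.        ,  0.        ,  1.        ]])}
{'time': 0.1, 'q': array([ 1.11318356e+00,  2.59252891e-01,  1.53601327e+00,  1.64802037e-06,
        1.34802286e+00, -2.02790347e-01]), 'qvel': array([ 0.00196545, -0.00070164, -0.00299042,  0.00072405,  0.00129027,
        0.0004829 ]), 'tau': array([ 1.57832776e-03, -4.46963739e+01, -2.91248435e+01, -4.44946727e-04,
        6.19167913e-03,  4.40783495e-06]), 'eef_pos': array([0.13838613, 0.53178811, 0.23055121]), 'tool_rot': array([ 1.27066903e-01,  9.91893786e-01, -8.02101487e-04, -2.75769735e-04]), 'force': array([-0.3070217 ,  0.56447147, -0.09487182]), 'wrist_torque': array([ 0.02599165, -0.01236607, -0.00470628]), 'grasp_force': 0.0, 'width': 0.08559371390838753}
```

View pics/scene.png

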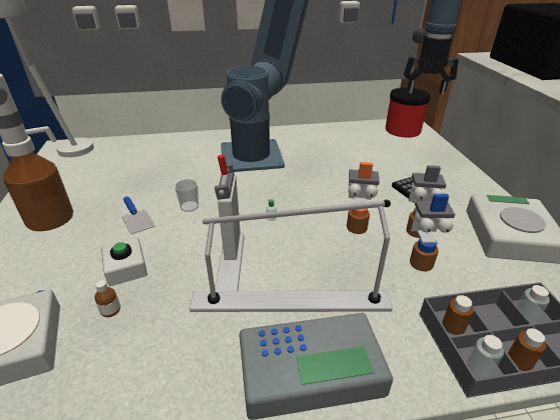

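View pics/top.png

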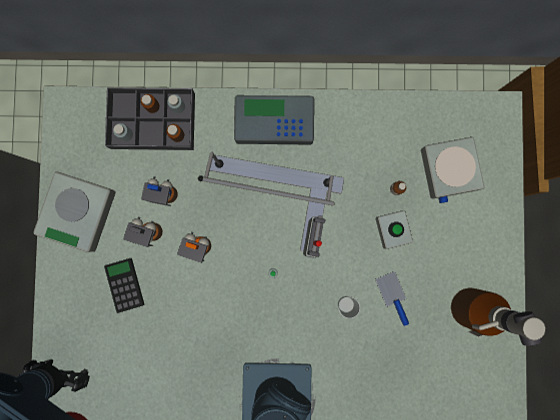

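The scene view looks back at the robot, with the rail from (210,218) up to the ball at (387,203), the blue hanger at (438,205) and the button at (121,249). In the top view the ball is at (201,179), the bar's low end about (333,203), the red knob (319,243), the blue handle (153,186) and the button (397,229).

```bash
python3 - <<'E'
from h import *
t=np.load('top.npy');s=np.load('scene.npy')
a=cv2.resize(t[165:265,110:220],None,fx=3.6,fy=4*.9,interpolation=cv2.INTER_CUBIC)
b=cv2.resize(s[150:250,340:450],None,fx=3.6,fy=3.6,interpolation=cv2.INTER_CUBIC)
save('crop',np.hstack([a,b]))
T,S=get_calibration('top'),get_calibration('scene')
def blobs(im,box,lo,hi):
    h=cv2.cvtColor(im,cv2.COLOR_RGB2HSV);m=cv2.inRange(h,lo,hi);k=np.zeros_like(m);x0,x1,y0,y1=box;k[y0:y1,x0:x1]=m[y0:y1,x0:x1]
    n,l,st,c=cv2.connectedComponentsWithStats(k)
    return [(st[i].tolist(),c[i].round(1).tolist()) for i in range(1,n) if st[i,4]>8]
B=((105,120,60),(130,255,255));R=((0,150,80),(6,255,255));G=((50,100,40),(85,255,255));K=((0,0,0),(180,255,45));O=((6,170,120),(18,255,255))
print('blueT',blobs(t,(135,180,170,210),*B),'S',blobs(s,(410,460,190,260),*B))
print('redT',blobs(t,(300,335,225,265),*R),'S',blobs(s,(210,240,140,190),*R))
print('grT',blobs(t,(375,420,205,250),*G),'S',blobs(s,(100,150,230,280),*G))
print('blkT',blobs(t,(190,212,170,190),*K),'S',blobs(s,(375,400,190,215),*K))
print('orT',blobs(t,(170,215,225,265),*O))
E
```

```text
blueT [([147, 184, 11, 7, 53], [152.2, 186.8])] S [([430, 194, 19, 18, 261], [438.9, 202.4]), ([418, 239, 19, 14, 157], [426.3, 246.4])]
redT [([315, 241, 7, 6, 28], [318.2, 243.2])] S [([218, 155, 10, 20, 120], [222.3, 164.4])]
grT [([392, 224, 11, 11, 91], [396.8, 228.9])] S [([112, 243, 15, 11, 128], [119.4, 248.0])]
blkT [([198, 176, 5, 5, 18], [200.1, 178.1])] S [([385, 200, 5, 7, 28], [386.7, 203.3])]
orT [([195, 239, 4, 4, 10], [196.7, 240.1]), ([186, 242, 10, 7, 42], [190.6, 245.2])]
```

View pics/crop.png

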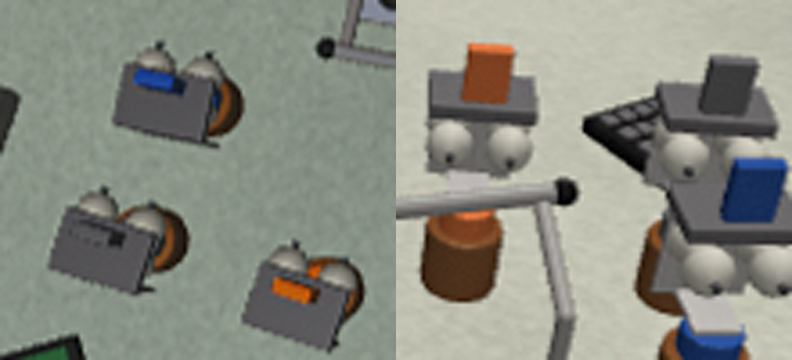

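The crop shows all three hangers open to the far side (world +x), roughly parallel to the rail. The blue handle is at about (155,78) in the left half.

```bash
cat >> h.py <<'E'
from scipy.spatial.transform import Rotation as Rn
def rel(p,yaw=None):
    """shift to world point p in tool axes (fraction of 200mm); turn about tool z (fraction of 90deg) to bring tool y to yaw (deg)"""
    s=sense();R=Rn.from_quat(s['tool_rot']).as_matrix();d=np.array(p)-s['eef_pos']
    a=np.degrees(np.arctan2(R[1,1],R[0,1]))
    print('t',round(s['time'],2),'eef',s['eef_pos'].round(4),'tilt',np.degrees(np.arccos(-R[2,2])).round(2),'yawy',round(a,1),'shift/200mm',(R.T@d/.2).round(3),'F',s['force'].round(1),'w',round(s['width'],4))
    if yaw is not None: print('turn az/90deg (before shift)',round(((-(yaw-a)+90)%180-90)/90,3))
E
python3 - <<'E'
from h import *
T,S=get_calibration('top'),get_calibration('scene')
ball,e=tri([ray(T,200.1,178.1),ray(S,386.7,203.3)]);print('ball',ball,e, onz(T,200.1,178.1,.205))
lo=onz(T,334,204,.161);print('low end',lo)
d=ball-lo;d[2]=0;print('len',np.linalg.norm(d));d/=np.linalg.norm(d);print('yaw of track x',np.degrees(np.arctan2(-d[0],d[1])))
y=d;x=np.array([d[1],-d[0],0]);o=ball-.3275*d;o[2]=.165;print('org',o)
k,e=tri([ray(T,318.2,243.2),ray(S,222.3,164.4)]);k2=onz(T,318.2,243.2,.245)
print('knob',k,e,k2,'in track',(k2-o)@x,(k2-o)@y)
h,e=tri([ray(T,152.2,186.8),ray(S,438.9,202.4)]);print('handle',h,e,onz(T,152.2,186.8,.196))
b,e=tri([ray(T,396.8,228.9),ray(S,119.4,248.)]);print('btn',b,e,onz(T,396.8,228.9,.067))
rel(k2-.06*x,np.degrees(np.arctan2(x[1],x[0])))
E
```

```text
ball [0.63434011 0.21215585 0.20321588] [np.float64(0.0005531078980198381), np.float64(0.0005531078980199772)] [0.63389948 0.21133381 0.205     ]
low end [ 0.57309769 -0.15245827  0.161     ]
len 0.3697216427737958
yaw of track x -9.534686895253627
org [ 0.58009148 -0.1108199   0.165     ]
knob [ 0.46452405 -0.10309687  0.22596489] [np.float64(0.002057587545654367), np.float64(0.002057587545654339)] [ 0.46438026 -0.10371113  0.245     ] in track -0.11529025976023277 -0.012156389184213877
handle [0.61122904 0.34564613 0.1751172 ] [np.float64(0.001768397513077463), np.float64(0.0017683975130773882)] [0.6096663  0.34180152 0.196     ]
btn [ 0.51055843 -0.34812108  0.0590422 ] [np.float64(0.0006664815715075723), np.float64(0.0006664815715075629)] [ 0.51038767 -0.34693399  0.067     ]
t 0.1 eef [0.1384 0.5318 0.2306] tilt 0.1 yawy 75.4 shift/200mm [-2.079 -2.691 -0.068] F [-0.3  0.6 -0.1] w 0.0856
turn az/90deg (before shift) 0.944
```

```bash
python3 -m creep '[[[0,0,-0.04,0,0,0.118,-1],[0,0,-0.04,0,0,0.118,-1],[0,0,-0.04,0,0,0.118,-1],[0,0,-0.04,0,0,0.118,-1],[0,0,-0.04,0,0,0.118,-1],[0,0,-0.04,0,0,0.118,-1],[0,0,-0.04,0,0,0.118,-1],[0,0,-0.04,0,0,0.118,-1]]]' 60; python3 -c "
from h import *
rel([.405,-.094,.295],-9.6)"
```

```text
time: 1.1
eef_pos: [0.1385, 0.532, 0.295]
tool_rot: [0.766, 0.643, -0.001, 0.0]
force: [0.2, -0.4, -0.2]
width: -0.0
grasp_force: 0.0
t 1.1 eef [0.1385 0.532  0.295 ] tilt 0.07 yawy -9.9 shift/200mm [-2.854  1.851  0.003] F [ 0.2 -0.4 -0.2] w -0.0
turn az/90deg (before shift) -0.003
```

```bash
python3 -m creep '[[[-0.238,0.154,0,0,0,0,-1],[-0.238,0.154,0,0,0,0,-1],[-0.238,0.154,0,0,0,0,-1],[-0.238,0.154,0,0,0,0,-1],[-0.238,0.154,0,0,0,0,-1],[-0.238,0.154,0,0,0,0,-1],[-0.238,0.154,0,0,0,0,-1],[-0.238,0.154,0,0,0,0,-1],[-0.238,0.154,0,0,0,0,-1],[-0.238,0.154,0,0,0,0,-1],[-0.238,0.154,0,0,0,0,-1],[-0.238,0.154,0,0,0,0,-1]]]'; python3 - <<'E'
from h import *
s=sense();c=get_calibration('wrist');im=capture('wrist');np.save('w1.npy',im);save('w1',im);print(c)
rel([.405,-.094,.295],-9.6)
E
```

```text
time: 2.6
eef_pos: [0.4084, -0.0943, 0.2951]
tool_rot: [0.764, 0.645, 0.0, -0.0]
force: [2.2, 0.1, 0.5]
width: -0.0001
grasp_force: 0.0
{'K': array([[376.37155238,   0.        , 280.18621225],
       [  0.        , 376.37155238, 207.01159052],
       [  0.        ,   0.        ,   1.        ]]), 'extrinsics': array([[ 9.85921680e-01,  1.59465671e-01,  5.02905612e-02,
         4.22100530e-01],
       [-1.67207777e-01,  9.40277350e-01,  2.96513177e-01,
        -1.99969738e-02],
       [-3.40306577e-06, -3.00747742e-01,  9.53703725e-01,
         4.39421970e-01],
       [ 0.00000000e+00,  0.00000000e+00,  0.00000000e+00,
         1.00000000e+00]])}
t 2.65 eef [ 0.4111 -0.1004  0.2947] tilt 0.26 yawy -9.8 shift/200mm [ 0.026 -0.035 -0.002] F [ 4.5 -7.2  1.3] w -0.0002
turn az/90deg (before shift) -0.002
```

View pics/w1.png

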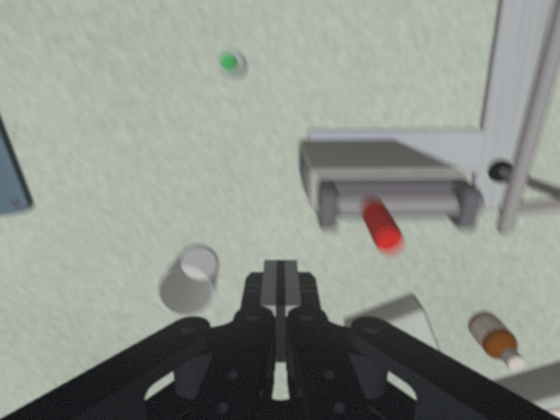

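The wrist view shows the knob, with its top end at about (390,241) and its foot at (371,203), between the guide blocks at (328,205) and (467,203).

```bash
python3 - <<'E'
from h import *
im=capture('wrist');c=get_calibration('wrist');save('w2',im)
h=cv2.cvtColor(im,cv2.COLOR_RGB2HSV);m=cv2.inRange(h,(0,150,60),(6,255,255))|cv2.inRange(h,(174,150,60),(180,255,255))
n,l,st,ce=cv2.connectedComponentsWithStats(m);i=1+st[1:,4].argmax();mm=(l==i).astype(np.uint8)
print(st[i],ce[i]);r=cv2.minAreaRect(cv2.findNonZero(mm));print(r,cv2.boxPoints(r).tolist())
ys,xs=np.nonzero(mm);u=xs.mean();v=ys.mean()
k=onz(c,u,v,.2285);print('knob mid',k)   # middle of visible length, ~z 0.229
rel(k)
E
```

```text
[ 355  186   39   51 1117] [373.24082363 212.36257833]
((373.2000427246094, 210.90000915527344), (53.665626525878906, 26.385601043701172), 63.43495178222656) [[349.4000549316406, 192.8000030517578], [373.0000305175781, 181.00001525878906], [397.0000305175781, 229.00001525878906], [373.4000549316406, 240.8000030517578]]
knob mid [ 0.465588   -0.10095521  0.2285    ]
t 2.7 eef [ 0.4096 -0.0971  0.2945] tilt 0.09 yawy -9.9 shift/200mm [0.029 0.279 0.33 ] F [-0.9  0.7 -0.8] w -0.0001
```

```bash
python3 -m creep '[[[0.03,0,0.115,0,0,0,-1],[0,0,0.115,0,0,0,-1],[0,0,0.115,0,0,0,-1],[0,0.05,0,0,0,0,-1],[0,0.05,0,0,0,0,-1],[0,0.05,0,0,0,0,-1],[0,0.05,0,0,0,0,-1],[0,0.05,0,0,0,0,-1],[0,0.05,0,0,0,0,-1],[0,0.05,0,0,0,0,-1],[0,0,0,0,0,0,-1]]]'; python3 -c "
from h import *
rel([.4656,-.101,.2285])"
```

```text
time: 4.08
eef_pos: [0.4792, -0.0984, 0.2261]
tool_rot: [0.764, 0.646, 0.0, 0.0]
force: [-0.1, -0.0, -0.1]
width: -0.0001
grasp_force: 0.0
t 4.08 eef [ 0.4792 -0.0984  0.2261] tilt 0.04 yawy -9.5 shift/200mm [-0.024 -0.065 -0.012] F [-0.1 -0.  -0.1] w -0.0001
```

```bash
python3 -m creep '[[[0,0.04,0,0,0,0,-1],[0,0.03,0,0,0,0,-1],[0,0.03,0,0,0,0,-1],[0,0,0,0,0,0,-1]]]'; python3 - <<'E'
from h import *
save('w3',capture('wrist'))
E
```

```text
time: 4.58
eef_pos: [0.4963, -0.101, 0.2259]
tool_rot: [0.764, 0.646, -0.001, -0.002]
force: [-8.8, 1.2, 3.3]
width: 0.0001
grasp_force: 4.4
```

View pics/w3.png

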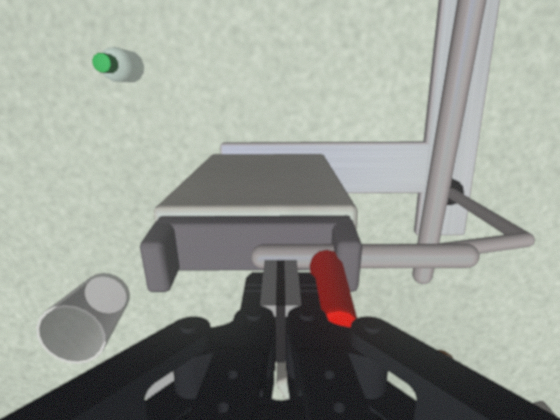

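The bolt now crosses the bar, tip at (478,256) and bar at (432,250). The knob lies against the finger at (335,290).

```bash
python3 -m creep '[[[0,0.02,0,0,0,0,-1],[0,0,0,0,0,0,-1]]]'
```

```text
time: 4.88
eef_pos: [0.4966, -0.101, 0.2258]
tool_rot: [0.763, 0.646, -0.004, -0.005]
force: [-21.0, 3.0, 10.2]
width: -0.0001
grasp_force: 10.8
```

```bash
python3 -m creep '[[[0,-0.06,0,0,0,0,-1],[0,-0.02,-0.1,0,0,0,-1],[0,0,-0.3,0,0,0,0],[0.246,0.034,0,0,0,0,0],[0.246,0.034,0,0,0,0,0],[0.246,0.034,0,0,0,0,0],[0.246,0.034,0,0,0,0,0],[0.246,0.034,0,0,0,0,0],[0.246,0.034,0,0,0,0,0],[0.246,0.034,0,0,0,0,0],[0.246,0.034,0,0,0,0,0],[0,0,0,0,0,0,0]]]';python3 - <<'E'
from h import *
c=get_calibration('wrist');im=capture('wrist');np.save('w4.npy',im);save('w4',im)
h=cv2.cvtColor(im,cv2.COLOR_RGB2HSV);m=cv2.inRange(h,(105,120,50),(130,255,255))
n,l,st,ce=cv2.connectedComponentsWithStats(m)
for i in range(1,n):
    if st[i,4]>60: print(st[i],ce[i],onz(c,*ce[i],.196), cv2.minAreaRect(cv2.findNonZero((l==i).astype(np.uint8))))
rel([.61,.342,.16],-9.6)
E
```

```text
time: 6.38
eef_pos: [0.6059, 0.2833, 0.3051]
tool_rot: [0.762, 0.647, 0.001, -0.0]
force: [-0.1, 0.0, -0.1]
width: 0.0425
grasp_force: 0.0
[265  94  17  45 757] [273.01981506 116.001321  ] [0.61178961 0.34144615 0.196     ] ((272.9999694824219, 115.99998474121094), (43.99999237060547, 15.999998092651367), 90.0)
t 6.42 eef [0.6056 0.2814 0.3054] tilt 0.02 yawy -9.4 shift/200mm [ 0.303 -0.028  0.727] F [0.  0.4 0.5] w 0.0427
turn az/90deg (before shift) 0.002
```

View pics/w4.png

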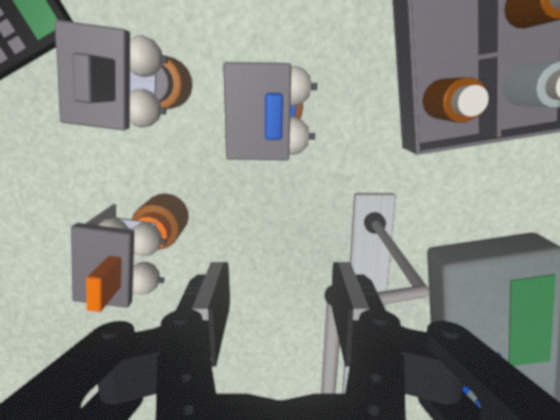

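The handle is at (273,116), upright in the picture, so the tool yaw already matches. The fingers are open and nothing is in their way.

```bash
python3 -m creep '[[[0.15,-0.01,0.1,0,0,0,0],[0.15,-0.01,0.1,0,0,0,0],[0,0,0.2,0,0,0,0],[0,0,0.15,0,0,0,0],[0,0,0.1,0,0,0,0],[0,0,0.05,0,0,0,0],[0,0,0,0,0,0,0]]]' 50; python3 -c "
from h import *
rel([.6118,.3414,.165],-9.6)"
```

```text
time: 7.3
eef_pos: [0.6113, 0.3386, 0.1662]
tool_rot: [0.764, 0.645, -0.0, -0.0]
force: [-0.0, -0.2, -0.2]
width: 0.0424
grasp_force: 0.0
t 7.3 eef [0.6113 0.3386 0.1662] tilt 0.02 yawy -9.6 shift/200mm [0.014 0.    0.006] F [-0.  -0.2 -0.2] w 0.0424
turn az/90deg (before shift) -0.0
```

```bash
python3 -m creep '[[[0.014,0,0,0,0,0,-1],[0,0,0,0,0,0,-1],[0,0,0,0,0,0,-1],[0,0,0,0,0,0,-1],[0,0,-0.02,0,0,0,-1],[0,0,-0.1,0,0,0,-1],[0,0,-0.2,0,0,0,-1],[0,0,-0.3,0,0,0,-1],[0,0,-0.3,0,0,0,-1],[0,0,0,0,0,0,-1],[0,0,0,0,0,0,-1]]]' 60; python3 - <<'E'
from h import *
c=get_calibration('top');s=sense();im=capture('top');cs=get_calibration('scene');im2=capture('scene')
save('t5',cv2.resize(np.hstack([im[120:300,100:380],im2[100:280,180:460]]),(800,257)))
rel([.6118,.3414,.165],-9.6)
E
```

```text
time: 8.68
eef_pos: [0.6112, 0.3421, 0.3487]
tool_rot: [0.764, 0.646, -0.001, -0.0]
force: [0.4, 0.7, -3.9]
width: 0.0109
grasp_force: 58.6
t 8.78 eef [0.6108 0.3419 0.347 ] tilt 0.32 yawy -9.6 shift/200mm [0.001 0.01  0.91 ] F [-0.4 -0.7 -3. ] w 0.011
turn az/90deg (before shift) 0.0
```

View pics/t5.png

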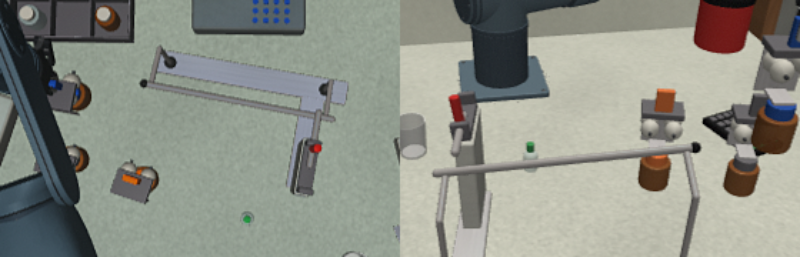

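The hanger is gripped and hangs clear of the others, and in the top view the bolt crosses the bar.

```bash
cat >> h.py <<'E'
yaw=np.radians(-9.6);ball=np.array([.6342,.2118,.205]);c7,s7=np.cos(np.radians(7)),np.sin(np.radians(7))
TX=np.array([np.cos(yaw),np.sin(yaw),0]);H=np.array([-TX[1],TX[0],0]);TY=H*c7+np.array([0,0,s7]);TZ=-H*s7+np.array([0,0,c7])
O=ball-.33*TY
def tr(x,y,z): return O+x*TX+y*TY+z*TZ
def intr(p): d=np.array(p)-O;return np.array([d@TX,d@TY,d@TZ])
E
python3 - <<'E'
from h import *
T=get_calibration('top');print('orange',onz(T,190.6,245.2,.196),'O',O)
p=tr(-.06,.26,.087-.0145);print('entry tcp',p);rel(p)
rel([p[0],p[1],.42])
E
```

```text
orange [0.45394041 0.23389788 0.196     ] O [ 0.57957653 -0.11115337  0.16478312]
entry tcp [0.56197995 0.14458907 0.26842874]
t 8.78 eef [0.6108 0.3419 0.347 ] tilt 0.32 yawy -9.6 shift/200mm [-1.012 -0.075  0.396] F [-0.4 -0.7 -3. ] w 0.011
t 8.78 eef [0.6108 0.3419 0.347 ] tilt 0.32 yawy -9.6 shift/200mm [-1.015 -0.079 -0.362] F [-0.4 -0.7 -3. ] w 0.011
```

```bash
python3 -m creep '[[[0,0,-0.1,0,0,0,-1],[0,0,-0.16,0,0,0,-1],[0,0,-0.1,0,0,0,-1],[-0.1,-0.01,0,0,0,0,-1],[-0.2,-0.02,0,0,0,0,-1],[-0.2,-0.02,0,0,0,0,-1],[-0.2,-0.02,0,0,0,0,-1],[-0.2,-0.01,0,0,0,0,-1],[-0.1,0,0,0,0,0,-1],[0,0,0,0,0,0,-1],[0,0,0,0,0,0,-1],[0,0,0,0,0,0,-1]]]'; python3 - <<'E'
from h import *
p=tr(-.06,.26,.087-.0145);rel(p,-9.6)
c=get_calibration('wrist');im=capture('wrist');np.save('w6.npy',im);save('w6',im)
b=[np.array(c['K']),np.array(c['extrinsics'])];q=np.linalg.inv(b[1])@np.r_[ball,1];print('ball expected px',b[0][0,0]*q[0]/-q[2]+b[0][0,2],b[0][1,1]*-q[1]/-q[2]+b[0][1,2])
E
```

```text
time: 10.28
eef_pos: [0.5628, 0.1487, 0.4218]
tool_rot: [0.763, 0.646, -0.0, -0.0]
force: [0.2, 0.3, -3.6]
width: 0.0111
grasp_force: 58.7
t 10.28 eef [0.5628 0.1487 0.4218] tilt 0.05 yawy -9.5 shift/200mm [-0.021  0.     0.767] F [ 0.2  0.3 -3.6] w 0.0111
turn az/90deg (before shift) 0.001
ball expected px 344.781221140359 90.01897331678309
```

View pics/w6.png

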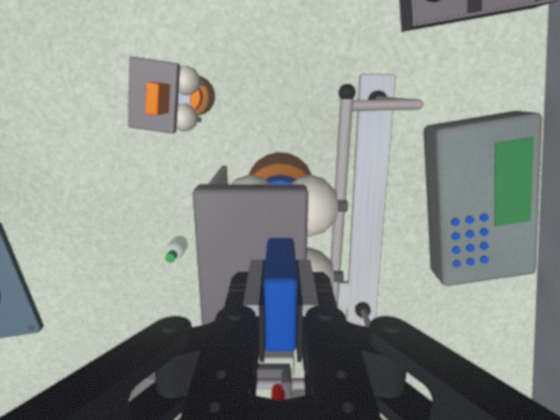

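The ball sits at (346,92), within 2 px of where it was expected, and the bar runs beside the hanger at x≈340. The handle is held square in the fingers.

```bash
python3 -m creep '[[[0,0,0,0,0.039,0,-1],[0,0,0,0,0.039,0,-1],[0,0,0,0,0,0,-1]]]'; python3 - <<'E'
from h import *
p=tr(-.06,.26,.087-.0145);rel(p,-9.6);print(Rn.from_quat(sense()['tool_rot']).as_matrix().round(3)[:,2],-TZ.round(3))
E
```

```text
time: 10.7
eef_pos: [0.5626, 0.1474, 0.4222]
tool_rot: [0.762, 0.644, 0.046, -0.039]
force: [-0.6, -0.1, -3.0]
width: 0.0108
grasp_force: 58.6
t 10.7 eef [0.5626 0.1474 0.4222] tilt 6.99 yawy -9.6 shift/200mm [-0.108 -0.001  0.761] F [-0.6 -0.1 -3. ] w 0.0108
turn az/90deg (before shift) 0.0
[ 0.02   0.12  -0.993] [ 0.02   0.12  -0.993]
```

```bash
python3 -m creep '[[[-0.03,0,0.16,0,0,0,-1],[-0.03,0,0.2,0,0,0,-1],[-0.03,0,0.2,0,0,0,-1],[-0.018,0,0.15,0,0,0,-1],[0,0,0.05,0,0,0,-1],[0,0,0,0,0,0,-1],[0,0,0,0,0,0,-1]]]'; python3 - <<'E'
from h import *
rel(tr(0,.26,.087-.0145),-9.6)
im=capture('scene');save('s7',cv2.resize(im[130:330,180:460],(784,560)))
E
```

```text
time: 11.58
eef_pos: [0.5631, 0.1451, 0.2705]
tool_rot: [0.762, 0.645, 0.048, -0.039]
force: [0.7, 0.2, -2.7]
width: 0.0111
grasp_force: 58.6
t 11.57 eef [0.5631 0.1451 0.2705] tilt 7.04 yawy -9.5 shift/200mm [-0.005  0.295  0.011] F [ 0.7  0.2 -2.7] w 0.0111
turn az/90deg (before shift) 0.001
```

View pics/s7.png

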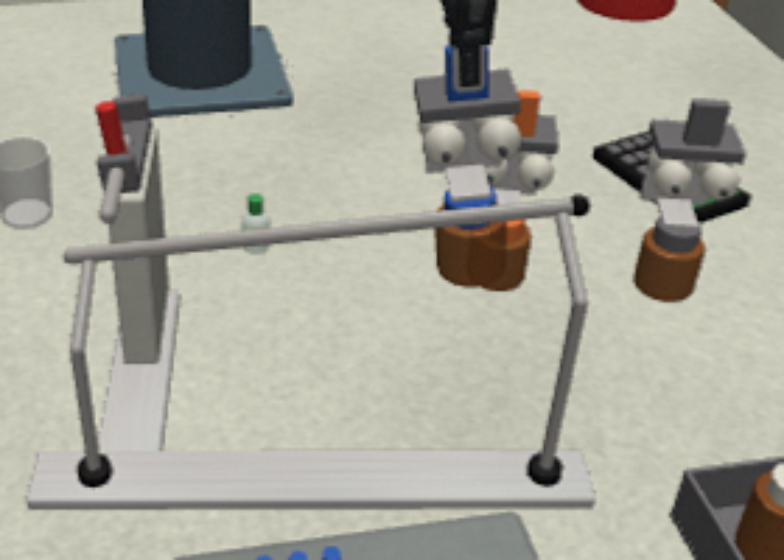

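The hanger stands behind the bar with its open side towards it, clear of the orange one. I'll slide it over the bar now.

```bash
python3 -m creep '[[[0,0.05,0.01,0,0,0,-1],[0,0.07,0,0,0,0,-1],[0,0.07,0,0,0,0,-1],[0,0.06,0,0,0,0,-1],[0,0.045,0,0,0,0,-1],[0,0,0,0,0,0,-1],[0,0,0,0,0,0,-1]]]'; python3 - <<'E'
from h import *
rel(tr(0,.26,.069-.0145),-9.6)
im=capture('scene');save('s8',cv2.resize(im[130:330,180:460],(784,560)))
E
```

```text
time: 12.5
eef_pos: [0.6201, 0.1354, 0.2667]
tool_rot: [0.762, 0.645, 0.047, -0.04]
force: [-0.6, -0.6, -2.9]
width: 0.0116
grasp_force: 58.7
t 12.5 eef [0.6201 0.1354 0.2667] tilt 7.02 yawy -9.6 shift/200mm [-0.002  0.006  0.081] F [-0.6 -0.6 -2.9] w 0.0116
turn az/90deg (before shift) 0.001
```

View pics/s8.png

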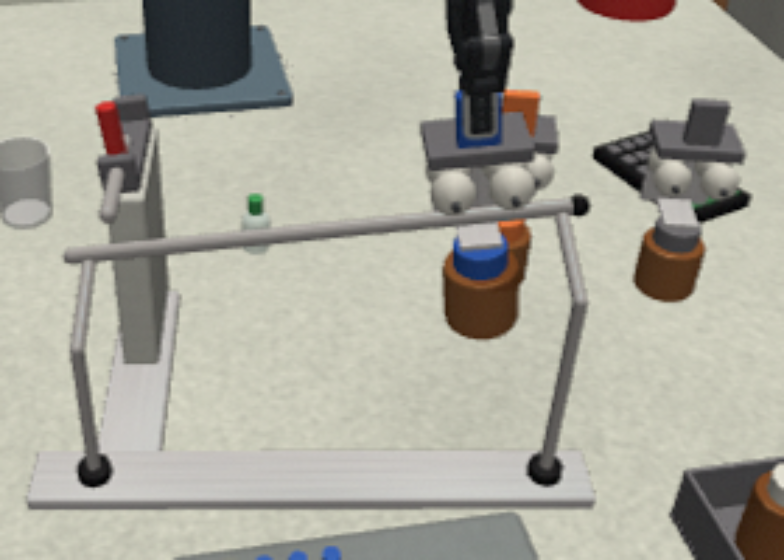

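The bar now lies in the gap between the rollers (480,190) and the cap (480,250). Next I lower it.

```bash
python3 -m creep '[[[0,0.006,0.03,0,0,0,-1],[0,0,0.025,0,0,0,-1],[0,0,0.015,0,0,0,-1],[0,0,0,0,0,0,-1],[0,0,0,0,0,0,-1]]]'; python3 -c "
from h import *
rel(tr(0,.26,.069-.0145),-9.6)"
```

```text
time: 13.18
eef_pos: [0.6222, 0.1367, 0.2531]
tool_rot: [0.762, 0.645, 0.047, -0.039]
force: [0.2, 0.3, -2.0]
width: 0.0113
grasp_force: 58.9
t 13.18 eef [0.6222 0.1367 0.2531] tilt 7.02 yawy -9.6 shift/200mm [-0.002 -0.004  0.013] F [ 0.2  0.3 -2. ] w 0.0113
turn az/90deg (before shift) 0.0
```

```bash
python3 -m creep '[[[0,0,0.01,0,0,0,-1],[0,0,0.006,0,0,0,-1],[0,0,0,0,0,0,-1],[0,0,0,0,0,0,-1]]]'; python3 -c "
from h import *
rel(tr(0,.26,.069-.0145),-9.6)"
```

```text
time: 13.68
eef_pos: [0.6225, 0.137, 0.2528]
tool_rot: [0.762, 0.645, 0.048, -0.038]
force: [-1.4, -2.4, 10.5]
width: 0.0109
grasp_force: 60.8
t 13.68 eef [0.6225 0.137  0.2528] tilt 7.05 yawy -9.6 shift/200mm [-0.004 -0.005  0.011] F [-1.4 -2.4 10.5] w 0.0109
turn az/90deg (before shift) 0.0
```

```bash
python3 -m creep '[[[0,0,-0.014,0,0,0,-1],[0,0,0,0,0,0,0.3],[0,0,0,0,0,0,0.3],[0,0,0,0,0,0,0.3],[0,0,0,0,0,0,0.3],[0,0,0,0,0,0,0.3],[0,0,-0.1,0,0,0,0.3],[0,0,-0.2,0,0,0,0.3],[0,0,-0.2,0,0,0,0.3],[0,0,0,0,0,0,0.3],[0,0,0,0,0,0,0.3],[0,0,0,0,0,0,0.3]]]'; python3 - <<'E'
from h import *
im=capture('scene');a=cv2.resize(im[130:330,80:460],(760,400));save('s9',a)
T=get_calibration('top');t=capture('top')
h=cv2.cvtColor(t,cv2.COLOR_RGB2HSV);m=cv2.inRange(h,(105,120,50),(130,255,255));m[:, :190]=0;m[:,345:]=0;m[:150]=0;m[230:]=0
n,l,st,ce=cv2.connectedComponentsWithStats(m)
for i in range(1,n):
    if st[i,4]>5:
        p=onz(T,*ce[i],.25);print(st[i],p,intr(p))
rel([.51,-.347,.1],-9.6)
E
```

```text
time: 15.18
eef_pos: [0.6193, 0.1249, 0.3501]
tool_rot: [0.762, 0.645, 0.046, -0.041]
force: [0.1, 0.4, -0.2]
width: 0.0554
grasp_force: 0.0
[267 186  13   7  66] [0.60141092 0.01549812 0.25      ] [0.00040712 0.13794652 0.06891914]
t 15.28 eef [0.6194 0.1249 0.3504] tilt 7.0 yawy -9.6 shift/200mm [-2.552 -0.145  0.948] F [0.  0.4 0.1] w 0.0556
turn az/90deg (before shift) 0.001
```

View pics/s9.png

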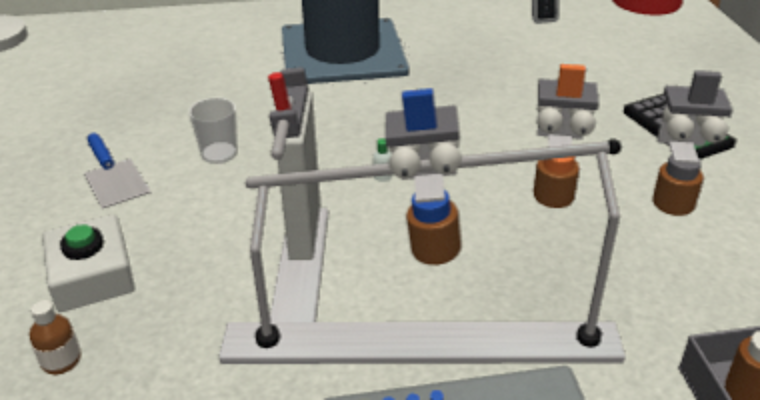

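The hanger hangs on the bar at (430,165) and is rolling down (y ≈ 138 mm), with the fingers clear of it.

```bash
python3 -m creep '[[[0,0,0,0,-0.039,0,-1],[0,0,0,0,-0.039,0,-1],[0,0,0,0,0,0,-1]]]'; python3 -c "
from h import *
rel([.5105,-.3475,.35],-9.6)"
```

```text
time: 15.65
eef_pos: [0.6197, 0.126, 0.351]
tool_rot: [0.763, 0.646, -0.0, -0.001]
force: [0.6, -0.2, 0.2]
width: 0.0014
grasp_force: 0.0
t 15.65 eef [0.6197 0.126  0.351 ] tilt 0.07 yawy -9.4 shift/200mm [-2.425 -0.15   0.005] F [ 0.6 -0.2  0.2] w 0.0014
turn az/90deg (before shift) 0.002
```

```bash
python3 -m creep '[[[-0.21,-0.015,0,0,0,0,-1],[-0.245,-0.015,0,0,0,0,-1],[-0.245,-0.015,0,0,0,0,-1],[-0.245,-0.015,0,0,0,0,-1],[-0.245,-0.015,0,0,0,0,-1],[-0.245,-0.015,0,0,0,0,-1],[-0.245,-0.015,0,0,0,0,-1],[-0.245,-0.015,0,0,0,0,-1],[-0.245,-0.015,0,0,0,0,-1],[-0.245,-0.015,0,0,0,0,-1],[0,0,0,0,0,0,-1],[0,0,0,0,0,0,-1]]]'; cat > chk.py <<'E'
from h import *
T=get_calibration('top');t=capture('top')
h=cv2.cvtColor(t,cv2.COLOR_RGB2HSV);m=cv2.inRange(h,(105,120,50),(130,255,255));m[:, :190]=0;m[:,345:]=0;m[:150]=0;m[230:]=0
n,l,st,ce=cv2.connectedComponentsWithStats(m)
for i in range(1,n):
    if st[i,4]>5:
        p=onz(T,*ce[i],.25);print(st[i],p,intr(p))
S=get_calibration('scene');s=capture('scene');q=np.linalg.inv(S['extrinsics'])@np.r_[tr(0,.042,.069),1];K=S['K']
print('expected scene px at rest',K[0,0]*q[0]/-q[2]+K[0,2],K[1,1]*q[1]/q[2]+K[1,2])
m=cv2.inRange(cv2.cvtColor(s,cv2.COLOR_RGB2HSV),(105,120,50),(130,255,255));m[:150]=0;m[260:]=0;m[:,:190]=0;m[:,410:]=0
n,l,st,ce=cv2.connectedComponentsWithStats(m);print([(st[i].tolist(),ce[i].round(1).tolist()) for i in range(1,n) if st[i,4]>20])
save('s10',cv2.resize(s[130:330,80:460],(760,400)))
rel([.5105,-.3475,.1],-9.6)
E
python3 chk.py; python3 - <<'E'
from h import *
c=get_calibration('wrist');im=capture('wrist');m=cv2.inRange(cv2.cvtColor(im,cv2.COLOR_RGB2HSV),(50,100,40),(85,255,255))
n,l,st,ce=cv2.connectedComponentsWithStats(m);print([(st[i].tolist(),onz(c,*ce[i],.067).round(4).tolist()) for i in range(1,n) if st[i,4]>40])
E
```

```text
time: 17.15
eef_pos: [0.5098, -0.3464, 0.3513]
tool_rot: [0.764, 0.645, 0.001, -0.001]
force: [-0.5, 0.2, -0.0]
width: -0.0002
grasp_force: 0.0
[303 194  13   6  63] [ 0.5841355  -0.07964958  0.25      ] [-0.00075872  0.04197102  0.08070345]
expected scene px at rest 236.36016569725996 187.7697360579704
[([228, 180, 18, 21, 302], [236.3, 189.9]), ([237, 231, 19, 15, 174], [246.5, 239.3])]
t 17.25 eef [ 0.5103 -0.3454  0.3519] tilt 0.05 yawy -9.5 shift/200mm [-0.011  0.002  1.259] F [ 0.2  0.3 -0.3] w -0.0002
turn az/90deg (before shift) 0.001
[([268, 147, 26, 25, 513], [0.512, -0.3475, 0.067])]
```

View pics/s10.png

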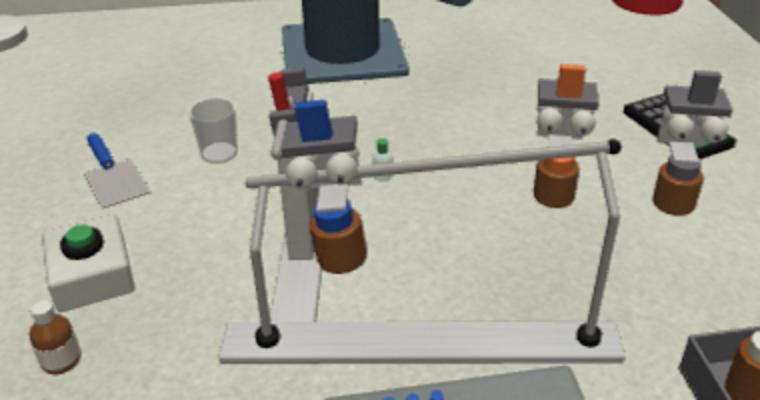

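The hanger rests against the bolt at y ≈ 42 mm. The button is right below the tool.

```bash
python3 -m creep '[[[-0.01,0,0.2,0,0,0,-1],[0,0.005,0.3,0,0,0,-1],[0,0,0.3,0,0,0,-1],[0,0,0.25,0,0,0,-1],[0,0,0.2,0,0,0,-1],[0,0,0.1,0,0,0,-1],[0,0,0,0,0,0,-1],[0,0,0.03,0,0,0,-1],[0,0,0.03,0,0,0,-1],[0,0,0.02,0,0,0,-1],[0,0,0,0,0,0,-1]]]'
```

```text
time: 18.68
eef_pos: [0.5109, -0.3487, 0.0661]
tool_rot: [0.764, 0.646, 0.0, 0.0]
force: [-0.0, 1.2, 2.1]
width: -0.0004
grasp_force: 0.9
```

```bash
python3 -m creep '[[[0,0,0.015,0,0,0,-1],[0,0,0.015,0,0,0,-1],[0,0,0.005,0,0,0,-1],[0,0,0,0,0,0,-1]]]'
```

```text
time: 19.18
eef_pos: [0.511, -0.3489, 0.0609]
tool_rot: [0.764, 0.646, 0.0, 0.001]
force: [-3.5, 4.0, 14.8]
width: 0.0001
grasp_force: 7.5
```

```bash
python3 -m creep '[[[0,0,0,0,0,0,-1],[0,0,-0.1,0,0,0,-1],[0,0,-0.2,0,0,0,-1],[0,0,-0.2,0,0,0,-1],[0,0,0,0,0,0,-1],[0,0,0,0,0,0,-1],[0,0,0,0,0,0,-1]]]'; python3 chk.py; python3 -c "
from rig import finish_job
print(finish_job())"
```

```text
time: 20.05
eef_pos: [0.5099, -0.348, 0.157]
tool_rot: [0.764, 0.646, -0.0, -0.002]
force: [0.3, -0.4, -1.3]
width: 0.0001
grasp_force: 0.0
[303 194  13   6  63] [ 0.5841355  -0.07964958  0.25      ] [-0.00075872  0.04197102  0.08070345]
expected scene px at rest 236.36016569725996 187.7697360579704
[([228, 180, 18, 21, 300], [236.3, 189.9]), ([237, 231, 19, 15, 174], [246.5, 239.3])]
t 20.15 eef [ 0.5101 -0.3482  0.1573] tilt 0.15 yawy -9.6 shift/200mm [0.003 0.002 0.286] F [ 0.6 -0.1  0.7] w -0.0003
turn az/90deg (before shift) 0.0
the job is handed in; nothing more can be done
None
```

The job is handed in at about 20 s: I pushed the bolt to its end stop, the blue hanger rolled down to rest against it (42 mm up the bar), and I pressed the start button right down and let it up, with the other two hangers untouched; no verdict came back.

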